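Set up a through-beam light barrier on its clip rail

ROBOT

A 6-joint arm with a two-finger parallel gripper is mounted at the origin on a cart in front of the work surface, level with it; the furniture and walls round the work are solid. World frame = base frame: x ahead of the robot, y to its left, z up, the work surface at z = 0. Lengths are in m, angles in rad, forces in N, time in s.
With the tool pointing down it reaches from about 0.35 to 0.925 m from the base axis. Payload 6.4 kg.
Tool frame: the origin (TCP) lies between the finger pads; the fingertips stand 19 mm ahead of it and the grasp point (between the pads) is the TCP; y points along the fingers, x is the direction in which the jaws open and shut, and the axes are right-handed (so a half turn about y gives the same grasp; the last joint's range is limited). The gripper opens to 85 mm and grips with 20 to 120 N. Pads are 22 mm wide; open, the fingers measure 114 mm over their backs; the gripper's body (76 mm by 85 mm) begins 54 mm behind the grasp point. The pads swing forward as they close: fully open they stand 13 mm farther back than shut.
Start: joints at [0.99, 0.245, 1.558, -0, 1.339, -0.174], TCP at [0.257, 0.597, 0.25] pointing down, gripper open.
Joint ranges: [-3.13, 3.13], [-1.02, 2.26], [0.13, 2.54], [-0.95, 4.09], [0.21, 2.88], [-2.74, 2.74]. Speed limits (rad/s): [2.57, 2.57, 3.14, 3.14, 3.14, 3.14].

INTERFACE

Orientations are given as a 3x3 rotation matrix whose columns are the frame's x, y, z axes.
In Python, from rig import read_state, capture, get_calibration, finish_job gives the robot as it stands.
- The arm moves only by the tool step_arm, never from a script. Its argument "series" is a list of rows, each a list of 7 numbers: the shift along the tool's x, y, z in m, then the turn, a rotation vector about the tool's x, y, z in rad, then the gripper's target within -1 to 1 (shut at 1, half-way at 0, fully open at -1). In form: [[dx, dy, dz, rx, ry, rz, grip], ...]. A call has 1 to 10 rows; each row shifts and turns the commanded pose from where the row before left it, along the tool's axes as they then stand; what a row does not reach is not made up. A row lasts 1/10 s, in which the tool goes at most 50 mm and 8.59 degrees, less where a joint would pass 70% of its speed; a pose out of reach is approached as far as the arm can. A call is refused whole if a number of a shift passes 0.05 or a number of a turn 0.15, either way. A call with a gripper value outside its range is refused whole. The fingers move at their own pace and stop on an object; "squeeze" is the grip in N (left out, the last holds). Time passes only in rows, so rows that do not move let the fingers close. It gives the time, the measured TCP pose, the force and the opening at its end, in the units of the state.
- read_state(): the state, without advancing time (a new reading comes with each control period).
- capture(name): name is "scene" or "top" or "wrist"; returns (picture, depth): 480x640x3 uint8, red, green, blue; 480x640 float32, m along the optical axis (not along the pixel's ray), 0 where there is no reading.
- get_calibration(name): a dict with "fx", "fy", "cx", "cy" (pixels), "pose" (4x4, takes a point from camera to world coordinates). Camera axes: x right, y down, z forward; pixel columns grow to the right and rows downward; lengths in m; the calibration is good to about 2 mm. A picture is of the moment at which its call begins: read the wrist's pose just before it. get_calibration takes no time and is no camera call; for the wrist camera it gives the pose at the moment of the call.
- finish_job(): hands the job in, once; it reports no verdict.
The state is a dict: "clock": time; "joints": joint angles; "dq": joint speeds; "joint_efforts": joint torques, N m; "tool_pos": TCP position; "eef_rot": TCP orientation; "contact_force": force on the tool from outside, world axes, zero at the start; "torque": the same for the moment, N m; "width": finger opening in m.
Only numpy, scipy, OpenCV 4.12 (cv2) and the standard library are available. Lean on these libraries where they do the work, as an engineer would, in place of code of your own. Each camera call takes 0.05 s, during which the arm holds its last target.

TASK

Set up the light barrier on its rail: turn the emitter (red top and red lens, already in the left clip) in its clip so that it looks straight along the rail at the right clip, and press the receiver (blue top and dark lens, standing on the bench) sideways into the empty right clip until it snaps fully home, standing upright on the base plate with its lens looking straight back at the emitter. Keep the emitter in its clip, do not knock either sensor over, and leave the tools and other things on the bench where they are.

Things in the scene. Friction and masses are not known exactly. Their poses are not given: they have to be found in the camera images.
- sensor_rail: Fixed rail: grey metal base plate 115 x 300 x 6 mm; a slotted bar on its back edge (front face 26 mm behind the clip seats, top 46 mm above the bench, the highest part of the rail); two orange spring clips 200 mm apart, open to the front; a thin dark line on the plate from seat to seat. Origin under the plate midway between the seats; x from front to back, y along the rail to the left, z up.
- clip_left (a point): Seat of the left clip (the emitter is in it): on the plate's top (6 mm above the bench), on the axis of a fully seated stem; axes of the rail. The plate reaches 65 mm in front of the seats. The sprung jaws span 13 to 31 mm above the plate top, reach 19 mm in front of the seat at their flared tips and about 21 mm to either side. A seated stem still turns about its own axis by hand.
- clip_right (a point): Seat of the right clip (empty), 200 mm from the left seat along the rail's -y; the same clip, point and axes. A 30 mm stem pressed in along the rail's +x from the front spreads each jaw about 2 mm, which takes about 6 to 14 N; then they close round it with a snap and hold it against a hard cradle at the back.
- emitter_mid (a point): Emitter: point on its upright axis, half-way up (46 mm above its underside); its x points out through the lens (the way it looks), z up. 92 mm tall, 140 g: a round aluminium stem 30 mm in diameter, 58 mm tall, and on it a square grey head 34 (x) x 30 (y) x 34 mm, centred 29 mm above this point. Grasp the head across its two plain faces (y). It stands on the plate in the left clip, twisted.
- emitter_lens (a point): Centre of the emitter's round red lens, on the +x face of the head, 21.4 mm from the axis and 76 mm above the underside; axes as emitter_mid. On the opposite (-x) face a brass connector stub of 12 mm diameter reaches 28 mm from the axis. Red plate on top of the head.
- receiver_mid (a point): Receiver: point on its upright axis, half-way up (46 mm above its underside); axes, shape, sizes and mass as the emitter, but with a dark lens and a blue plate on top. Loose; it stands upright on the bench to the right of the rail.
- receiver_lens (a point): Centre of the receiver's round dark lens, on the +x face of the head, 21.4 mm from the axis and 76 mm above the underside; axes as receiver_mid. Brass connector stub on the opposite face, as on the emitter.
- hex_keys: Bystander, loose: red block with a row of hex keys standing in it, 14 x 62 x 52 mm, nearer the robot than the rail; origin under its centre.
- grey_driver: Bystander, loose: grey precision screwdriver lying on the bench nearer the robot than the rail, 14 x 144 x 14 mm, long axis y; origin under its centre.
- meter: Bystander, loose: yellow handheld multimeter standing upright, 56 x 90 x 165 mm, at the back right; origin under its centre.
- terminals: Bystander, loose: small green five-way screw terminal block, 14 x 34 x 14 mm, left of the rail; origin under its centre.
Things that resemble listed ones, but are neither listed nor needed, are in the scene too. Leave any brown look-alike of the part that bears emitter_mid alone.

How it is judged:
At the end, for the whole second after the job is handed in: Both sensors stand on the base plate (foot within 5 mm), upright within 0.06 rad, at rest, axes within 3 mm of their clip seats; the emitter looks along the rail to the right clip and the receiver looks back along it to the left clip, each within 0.12 rad (horizontal distance between receiver_mid and clip_right below 0.003 m and z of receiver_mid in the frame of clip_right below 0.051 m and angle between each of receiver_mid, emitter_mid's own z axis and vertical below 0.06 rad and angle between the x axis of receiver_mid and the y axis of clip_right, either way round below 0.12 rad and y of receiver_lens in the frame of clip_right above 0.01 m and horizontal distance between emitter_mid and clip_left below 0.003 m and z of emitter_mid in the frame of clip_left below 0.051 m and angle between the x axis of emitter_mid and the y axis of clip_left, either way round below 0.12 rad and y of emitter_lens in the frame of clip_left below -0.01 m and linear speed of each of receiver, emitter below 0.02 m/s); the robot touches nothing.
It fails at once if the emitter is taken out of its clip (horizontal distance between emitter_mid and clip_left above 0.012 m).
It fails at once if a sensor is knocked over (angle between any of receiver_mid, emitter_mid's own z axis and vertical above 0.7 rad).
It fails at once if a bystander is pushed more than 30 mm from its place (distance of any of hex_keys, grey_driver, terminals, meter from where it was at the start of the episode above 0.03 m).
It also fails if it takes over 45 s, if anything falls off the work surface, if the arm or the gripper's body presses on something with over 40 N, if the wrist force passes 120 N, or if a joint passes its speed limit or range.

## Working session

There is one attempt and no reset: what is moved stays moved. The work goes in short steps, Python scripts to look and compute and a tool call to move; the robot and the scene stay as the last step left them, time stands still between calls to the robot, and variables do not carry over. Pictures are saved under pics/ and viewed, and the job is handed in when it is done.

Besides the shell and the picture viewer there is one more tool, called after "Request:" as name(argument=value, ...), one argument or row to a line, values as JSON. step_arm: Moves the arm, as the interface text tells. Its arguments: {"type":"object","properties":{"series":{"type":"array"},"squeeze":{"type":"number"}},"required":["series"]}

```bash
mkdir -p pics; ls; python3 - <<'E'
from rig import *
import cv2,numpy as np
s=read_state();print(s)
for n in ("scene","top"):
    c=get_calibration(n);print(n,c)
    p,d=capture(n);cv2.imwrite(f"pics/{n}0.png",p[:,:,::-1]);np.save(f"pics/{n}0.npy",d)
E
```

```text
pics
{'clock': 0.0, 'joints': array([ 9.89892791e-01,  2.45812329e-01,  1.55906207e+00, -1.24669969e-05,
        1.33870060e+00, -1.74094671e-01]), 'dq': array([-0.00059389, -0.00185139,  0.00257204,  0.0003551 , -0.00116963,
       -0.00040179]), 'joint_efforts': array([ 9.64947503e-04, -4.29507673e+01, -3.26133835e+01, -6.87326292e-05,
        5.28779783e-03,  1.04649516e-05]), 'tool_pos': array([0.2568844 , 0.59649472, 0.24915558]), 'eef_rot': array([[ 3.95676948e-01, -1.07772486e-03, -9.18389128e-01],
       [ 9.18387681e-01, -1.66382912e-03,  3.95678277e-01],
       [-1.95447489e-03, -9.99998035e-01,  3.31430404e-04]]), 'contact_force': array([-0.48777555, -0.1284494 ,  0.1886685 ]), 'torque': array([ 0.01572085, -0.01975666,  0.00553792]), 'width': 0.08545674899938697}
scene {'fx': 515.2350076049881, 'fy': 515.2350076049881, 'cx': 312.10658449646724, 'cy': 234.18606475009608, 'pose': array([[ 0.74148757, -0.48636592,  0.46221681,  0.02267342],
       [-0.67075515, -0.55460911,  0.49243911, -0.42040083],
       [ 0.01684405, -0.67517178, -0.7374682 ,  0.91810568],
       [ 0.        ,  0.        ,  0.        ,  1.        ]])}
top {'fx': 538.4314235716236, 'fy': 538.4314235716236, 'cx': 321.45064213077336, 'cy': 242.74460099021275, 'pose': array([[ 0.02885411, -0.9937768 ,  0.10758765,  0.42708703],
       [-0.99947643, -0.02710708,  0.01766577,  0.11864187],
       [-0.01463944, -0.10804105, -0.99403864,  1.37345814],
       [ 0.        ,  0.        ,  0.        ,  1.        ]])}
```

View pics/scene0.png

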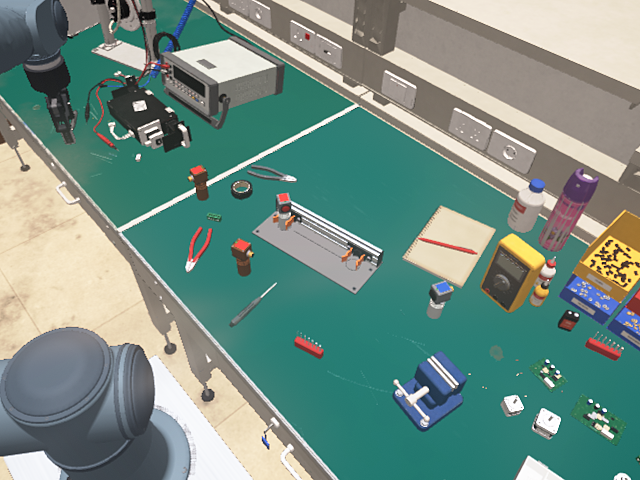

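View pics/top0.png

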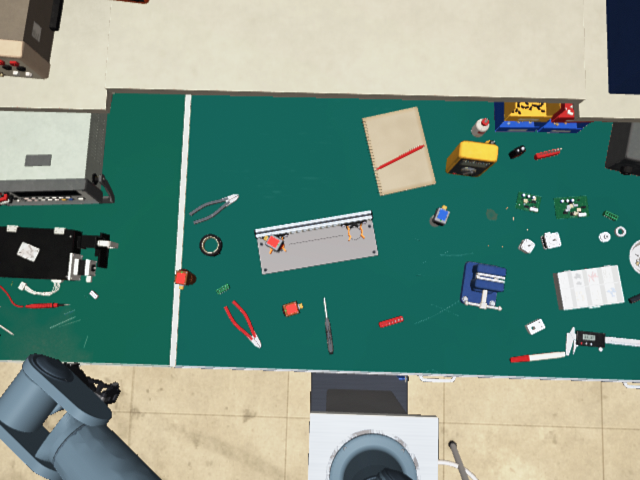

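Top view: the rail is at (317,240). A red-topped sensor sits in its left clip at (274,242), and there are brown-bodied red-topped ones at (183,278) and (291,309). The blue-topped sensor is at (442,214). The emitter should be the grey-headed one at (274,242), since it is in the clip. I'll confirm with crops.

```bash
python3 - <<'E'
import cv2,numpy as np
t=cv2.imread("pics/top0.png");s=cv2.imread("pics/scene0.png")
a=cv2.resize(t[195:285,240:390],(800,480),interpolation=cv2.INTER_CUBIC);cv2.imwrite("pics/c1.png",a)
b=cv2.resize(s[180:300,240:390],(750,600),interpolation=cv2.INTER_CUBIC);cv2.imwrite("pics/c2.png",b)
c=np.hstack([cv2.resize(s[265:335,405:475],(400,400),interpolation=cv2.INTER_CUBIC),cv2.resize(t[190:240,415:465],(400,400),interpolation=cv2.INTER_CUBIC)]);cv2.imwrite("pics/c3.png",c)
E
```

```text
(no output)
```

View pics/c1.png

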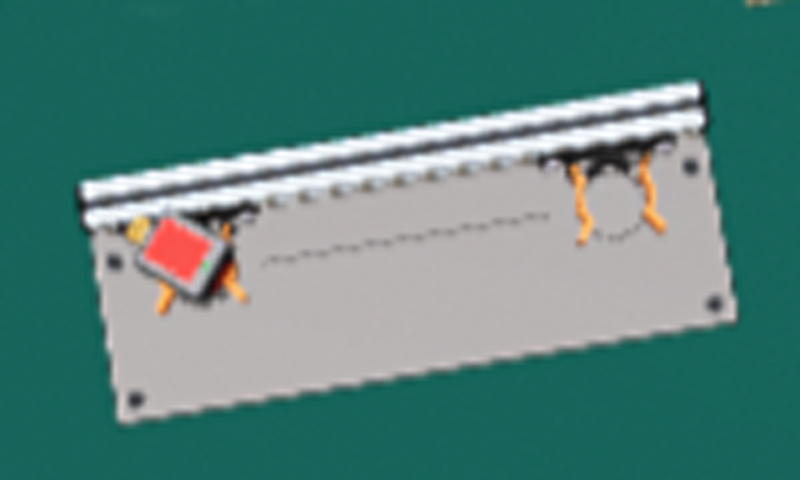

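View pics/c2.png

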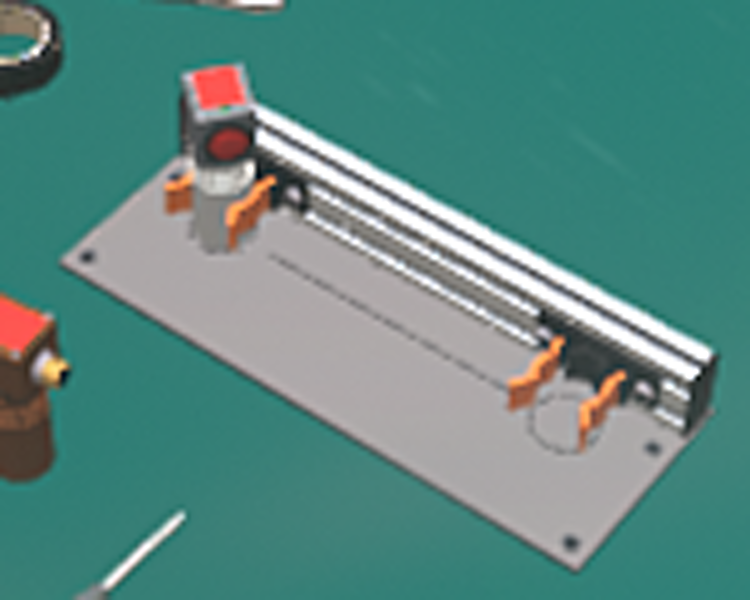

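View pics/c3.png

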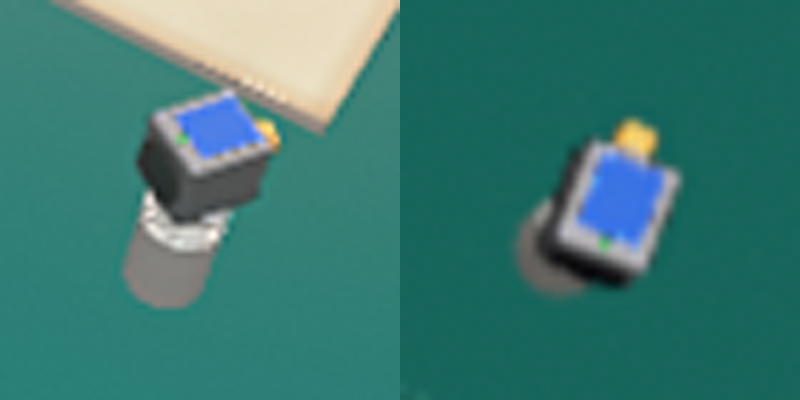

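The clipped sensor at top (274,242) has a grey head, an aluminium stem and a red lens, so it is the emitter. The (291,309) and (183,278) ones are brown look-alikes. The receiver is at (442,214), with its stub pointing up-right in the image. Next I'll measure from both fixed views.

```bash
cat > h.py <<'E'
from rig import *
import cv2,numpy as np
np.set_printoptions(precision=4,suppress=True)
def ray(c,uv,z):
    uv=np.atleast_2d(np.asarray(uv,float));P=c["pose"]
    d=np.c_[(uv[:,0]-c["cx"])/c["fx"],(uv[:,1]-c["cy"])/c["fy"],np.ones(len(uv))]@P[:3,:3].T
    o=P[:3,3];return o+d*((z-o[2])/d[:,2])[:,None]
def big(m,n=1):
    cs,_=cv2.findContours(m.astype(np.uint8),cv2.RETR_EXTERNAL,cv2.CHAIN_APPROX_NONE)
    return sorted(cs,key=cv2.contourArea)[::-1][:n]
def box(win,shape):
    m=np.zeros(shape,bool);x0,y0,x1,y1=win;m[y0:y1,x0:x1]=1;return m
def proj(c,X):
    X=np.atleast_2d(X);P=np.linalg.inv(c["pose"]);q=X@P[:3,:3].T+P[:3,3]
    return np.c_[c["fx"]*q[:,0]/q[:,2]+c["cx"],c["fy"]*q[:,1]/q[:,2]+c["cy"]]
def top_plate(img,c,win,col,z):
    hsv=cv2.cvtColor(img,cv2.COLOR_RGB2HSV);H,S,V=[hsv[...,i].astype(int) for i in range(3)]
    m=((H>100)&(H<130)&(S>130)&(V>120)) if col=="blue" else (((H<6)|(H>174))&(S>130)&(V>170))
    m&=box(win,m.shape)
    k=big(m)[0][:,0,:].astype(np.float32)
    w=ray(c,k,z)[:,:2].astype(np.float32)
    r=cv2.minAreaRect(w);ys,xs=np.nonzero(cv2.drawContours(np.zeros(m.shape,np.uint8),[k.astype(int)[:,None]],-1,1,-1))
    ctr=ray(c,[[xs.mean(),ys.mean()]],z)[0]
    return ctr,r,cv2.boxPoints(r)
E
python3 - <<'E'
from h import *
for n,we,wr in (("top",(255,225,300,260),(425,195,460,230)),("scene",(265,185,300,225),(420,275,465,300))):
    img=cv2.imread(f"pics/{n}0.png")[:,:,::-1];c=get_calibration(n)
    for nm,w,col,z in(("emit",we,"red",.098),("recv",wr,"blue",.092)):
        ctr,r,b=top_plate(img,c,w,col,z);print(n,nm,ctr,r[1],[np.degrees(np.arctan2(*(b[(i+1)%4]-b[i])[::-1])) for i in range(2)])
    hsv=cv2.cvtColor(np.ascontiguousarray(img),cv2.COLOR_RGB2HSV).astype(int)
    m=(hsv[...,1]<35)&(hsv[...,2]>110)&(hsv[...,2]<205)&box((250,205,385,280) if n=="top" else (245,180,390,295),hsv.shape[:2])
    k=big(m)[0];q=cv2.approxPolyDP(cv2.convexHull(k),3,True)[:,0];print(n,q.tolist(),ray(c,q,.006)[:,:2].tolist())
E
```

```text
top emit [0.5652 0.258  0.098 ] (0.023033246397972107, 0.018651358783245087) [np.float32(-28.16641), np.float32(61.833595)]
top recv [ 0.6419 -0.1466  0.092 ] (0.018996315076947212, 0.02360227145254612) [np.float32(-21.026405), np.float32(68.97375)]
top [[371, 218], [376, 255], [262, 273], [256, 237]] [[0.6423547508116154, 0.017761242967205257], [0.5475178041361212, 0.0032555288960657708], [0.49359058190770466, 0.2918853707647692], [0.5853184136003473, 0.3110441356433172]]
scene emit [0.5645 0.2573 0.098 ] (0.024005074054002762, 0.018651682883501053) [np.float32(-26.812792), np.float32(63.187176)]
scene recv [ 0.6412 -0.1468  0.092 ] (0.018691685050725937, 0.02231375128030777) [np.float32(-20.641705), np.float32(69.35815)]
scene [[252, 232], [278, 209], [294, 210], [376, 255], [378, 267], [354, 293]] [[0.4904843556047356, 0.289206543981176], [0.5874667215684156, 0.3086219760713517], [0.6153509192923117, 0.2795230592058077], [0.6619387592701179, 0.04226356279980348], [0.639174980695173, 0.014766073971846094], [0.5464788881464518, -0.0002331332783555573]]
```

Request:
step_arm(
  series=[
    [-0.0189, 0, -0.0417, 0, 0, 0, -1],
    [-0.0189, 0, -0.0417, 0, 0, 0, -1],
    [-0.0189, 0, -0.0417, 0, 0, 0, -1],
    [-0.0189, 0, -0.0417, 0, 0, 0, -1],
    [-0.0189, 0, -0.0417, 0, 0, 0, -1],
    [-0.0189, 0, -0.0417, 0, 0, 0, -1],
    [-0.0189, 0, -0.0417, 0, 0, 0, -1],
    [-0.0189, 0, -0.0417, 0, 0, 0, -1],
    [-0.0189, 0, -0.0417, 0, 0, 0, -1],
    [-0.0189, 0, -0.0417, 0, 0, 0, -1],
  ],
)

```text
clock: 1.1
tool_pos: [0.5661, 0.2567, 0.2498]
eef_rot: [[0.396, -0.001, -0.918], [0.918, -0.0, 0.396], [-0.0, -1.0, 0.001]]
contact_force: [0.4, 0.2, -0.2]
width: 0.0856
```

Request:
step_arm(
  series=[
    [0, 0, 0, 0, 0.138, 0, -1],
    [0, 0, 0, 0, 0.138, 0, -1],
    [0, 0, 0, 0, 0.138, 0, -1],
    [0, 0, 0, 0, 0.138, 0, -1],
    [0, 0, 0, 0, 0.138, 0, -1],
    [0, 0, 0, 0, 0.138, 0, -1],
    [0, 0, 0, 0, 0.138, 0, -1],
    [0, 0, 0, 0, 0.138, 0, -1],
    [0, 0, 0, 0, 0.138, 0, -1],
    [0, 0, 0, 0, 0.138, 0, -1],
  ],
)

```text
clock: 2.1
tool_pos: [0.5651, 0.2583, 0.2496]
eef_rot: [[0.976, -0.001, 0.22], [-0.22, -0.0, 0.976], [-0.001, -1.0, -0.001]]
contact_force: [0.2, -0.2, 0.0]
width: 0.0854
```

Request:
step_arm(
  series=[
    [0, 0, 0, 0, 0.138, 0, -1],
    [0, 0, 0, 0, 0.138, 0, -1],
    [0, 0, 0, 0, 0, 0, -1],
    [0, 0, 0, 0, 0, 0, -1],
  ],
)

```text
clock: 2.5
tool_pos: [0.5652, 0.2583, 0.2499]
eef_rot: [[0.883, -0.001, 0.47], [-0.47, -0.0, 0.883], [-0.001, -1.0, -0.0]]
contact_force: [-0.2, 0.2, 0.7]
width: 0.0852
```

```bash
python3 - <<'E'
from h import *
s=read_state();print(s["clock"],s["tool_pos"],s["eef_rot"],s["joints"])
c=get_calibration("wrist");print(c)
p,d=capture("wrist");cv2.imwrite("pics/w1.png",p[:,:,::-1]);import pickle;pickle.dump(c,open("pics/w1.pkl","wb"))
E
```

```text
2.5 [0.5652 0.2583 0.2499] [[ 0.8827 -0.0007  0.4699]
 [-0.4699 -0.0002  0.8827]
 [-0.0005 -1.     -0.0005]] [ 0.2465  0.1803  1.6341 -0.      1.328   0.7357]
{'fx': 371.27159181904636, 'fy': 371.27159181904636, 'cx': 321.3417342345113, 'cy': 241.78893746625826, 'pose': array([[ 0.8827, -0.453 , -0.1253,  0.597 ],
       [-0.47  , -0.8509, -0.2346,  0.3188],
       [-0.0004,  0.266 , -0.964 ,  0.3738],
       [ 0.    ,  0.    ,  0.    ,  1.    ]])}
```

View pics/w1.png

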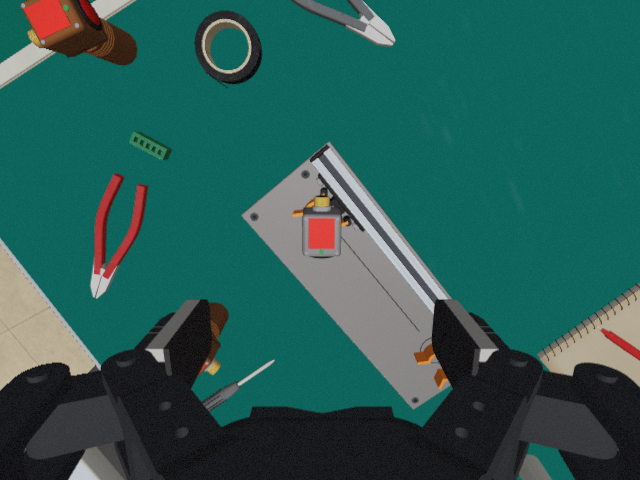

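The wrist view shows the emitter's red top at (321,233), aligned with the jaws, and its stub at (322,203). It also shows the plate's front corners at (243,215) and (414,408), and the seat line from (343,247) to (419,331). I'll measure these.

```bash
python3 - <<'E'
from h import *
import pickle
c=pickle.load(open("pics/w1.pkl","rb"));img=np.ascontiguousarray(cv2.imread("pics/w1.png")[:,:,::-1])
ctr,r,b=top_plate(img,c,(295,205,350,260),"red",.098);print(ctr,r[1],[np.degrees(np.arctan2(*(b[(i+1)%4]-b[i])[::-1])) for i in range(2)])
hsv=cv2.cvtColor(img,cv2.COLOR_RGB2HSV).astype(int)
m=(hsv[...,1]<35)&(hsv[...,2]>100)&(hsv[...,2]<200)&box((235,140,445,415),hsv.shape[:2])
k=big(m)[0]
# front edge points: sample between corners
h=k[:,0,:];e=h[(np.abs(np.cross(np.array([414-243,408-215]),h-np.array([243,215])))/258<5)]
w=ray(c,e,.006)[:,:2].astype(np.float32);vx,vy,x0,y0=cv2.fitLine(w,cv2.DIST_HUBER,0,.01,.01).ravel()
print("front edge dir",np.degrees(np.arctan2(vy,vx)),x0,y0,len(e))
print("corners",ray(c,[[243,215],[414,408]],.006))
# dark line
g=cv2.cvtColor(img,cv2.COLOR_RGB2GRAY)
mm=np.zeros(g.shape,np.uint8);cv2.line(mm,(343,247),(419,331),255,9)
p=np.argwhere((mm>0)&(g<115))[:,::-1];w=ray(c,p,.006)[:,:2].astype(np.float32)
vx2,vy2,x2,y2=cv2.fitLine(w,cv2.DIST_HUBER,0,.01,.01).ravel();print("line",np.degrees(np.arctan2(vy2,vx2)),x2,y2,len(p))
th=np.arctan2(vy2,vx2); n=np.array([-vy2,vx2])
print("line to front edge dist",abs(n@(np.array([x0,y0])-[x2,y2])),"emitter off line",n@(ctr[:2]-[x2,y2]))
cv2.imwrite("pics/w1c.png",cv2.resize(img[290:420,340:470,::-1],(600,600),interpolation=cv2.INTER_CUBIC))
E
```

```text
[0.5643 0.2575 0.098 ] (0.022904109209775925, 0.01934836432337761) [np.float32(-28.029509), np.float32(61.970684)]
front edge dir -78.82545 0.5100736 0.19499013 229
corners [[ 0.4927  0.2911  0.006 ]
 [ 0.5501 -0.0002  0.006 ]]
line -78.78319 0.5842212 0.14945279 134
line to front edge dist 0.06387321 emitter off line 0.0014919743600835622<stdin>:9: DeprecationWarning: Arrays of 2-dimensional vectors are deprecated. Use arrays of 3-dimensional vectors instead. (deprecated in NumPy 2.0)
```

View pics/w1c.png

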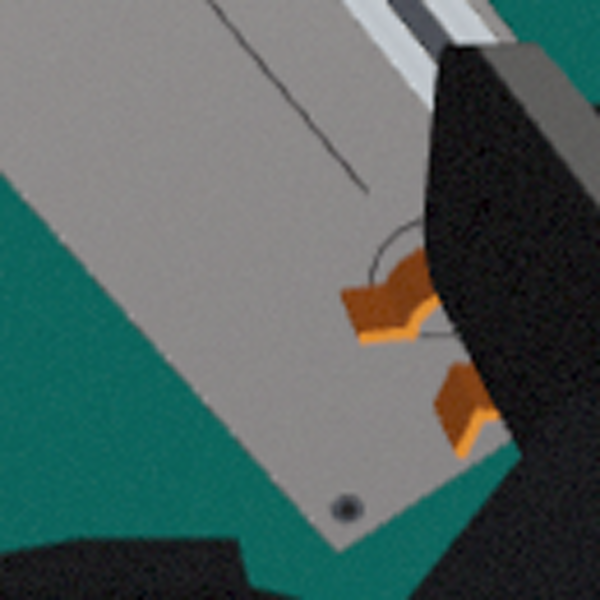

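Request:
step_arm(
  series=[
    [-0.0003, 0.042, -0.0009, 0, 0, 0, -1],
    [0, 0.042, 0, 0, 0, 0, -1],
    [0, 0.042, 0, 0, 0, 0, -1],
    [0, 0.03, 0, 0, 0, 0, -1],
    [0, 0.012, 0, 0, 0, 0, -1],
    [0, 0, 0, 0, 0, 0, -1],
  ],
  squeeze=40,
)

```text
clock: 3.15
tool_pos: [0.5636, 0.2574, 0.0805]
eef_rot: [[0.882, -0.004, 0.472], [-0.472, -0.001, 0.882], [-0.003, -1.0, -0.002]]
contact_force: [-0.1, -0.4, 0.6]
width: 0.0851
```

Request:
step_arm(
  series=[
    [0, 0, 0, 0, 0, 0, 1],
    [0, 0, 0, 0, 0, 0, 1],
    [0, 0, 0, 0, 0, 0, 1],
    [0, 0, 0, 0, 0, 0, 1],
    [0, 0, 0, 0, 0, 0, 1],
    [0, 0, 0, 0, 0, 0, 1],
  ],
)

```text
clock: 3.75
tool_pos: [0.5653, 0.2581, 0.0838]
eef_rot: [[0.881, 0.001, 0.472], [-0.472, 0.001, 0.881], [0.001, -1.0, 0.001]]
contact_force: [-2.1, -0.6, 7.1]
width: 0.0298
```

Request:
step_arm(
  series=[
    [0, 0, 0, 0, -0.076, 0, 1],
    [0, 0, 0, 0, -0.076, 0, 1],
    [0, 0, 0, 0, -0.076, 0, 1],
    [0, 0, 0, 0, -0.076, 0, 1],
    [0, 0, 0, 0, -0.076, 0, 1],
    [0, 0, 0, 0, -0.076, 0, 1],
    [0, 0, 0, 0, -0.076, 0, 1],
    [0, 0, 0, 0, -0.076, 0, 1],
    [0, 0, 0, 0, -0.076, 0, 1],
    [0, 0, 0, 0, 0, 0, 1],
  ],
)

```text
clock: 4.75
tool_pos: [0.5631, 0.258, 0.0838]
eef_rot: [[0.981, -0.005, -0.192], [0.192, -0.0, 0.981], [-0.005, -1.0, 0.001]]
contact_force: [-9.6, -1.1, 14.2]
width: 0.0294
```

Request:
step_arm(
  series=[
    [0, 0, 0, 0, 0, 0, 1],
    [0, 0, 0, 0, 0, 0, 1],
  ],
)

```text
clock: 4.95
tool_pos: [0.5631, 0.2581, 0.0838]
eef_rot: [[0.982, -0.005, -0.191], [0.191, -0.0, 0.982], [-0.005, -1.0, 0.001]]
contact_force: [-10.7, -1.1, 14.1]
width: 0.0294
```

```bash
python3 - <<'E'
from h import *
s=read_state();R=s["eef_rot"];print(np.degrees(np.arctan2(R[1,0],R[0,0])),s["contact_force"],s["torque"])
p,d=capture("wrist");c=get_calibration("wrist");cv2.imwrite("pics/w2.png",p[:,:,::-1])
E
```

```text
11.018051339665499 [-10.6971  -1.1122  14.0949] [-0.2457  2.1515 -0.1158]
```

View pics/w2.png

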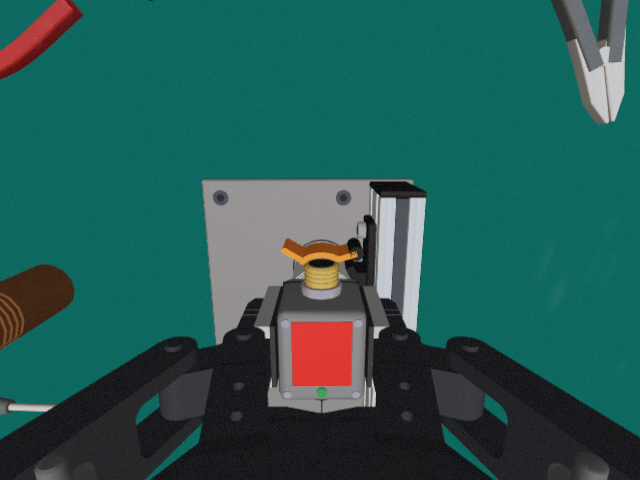

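The head turned with the jaws (red plate at (321,353), square to the rail). I'll release, rise and check.

Request:
step_arm(
  series=[
    [0, 0, 0, 0, 0, 0, -1],
    [0, 0, 0, 0, 0, 0, -1],
    [0, 0, 0, 0, 0, 0, -1],
    [0, 0, 0, 0, 0, 0, -1],
    [0, -0.03, 0, 0, 0, 0, -1],
    [0, -0.045, 0, 0, 0, 0, -1],
    [0, -0.045, 0, 0, 0, 0, -1],
    [0, -0.045, 0, 0, 0, 0, -1],
    [0, 0, 0, 0, 0, 0, -1],
  ],
)

```text
clock: 5.9
tool_pos: [0.5684, 0.2587, 0.256]
eef_rot: [[0.982, 0.014, -0.191], [0.191, 0.004, 0.982], [0.015, -1.0, 0.001]]
contact_force: [0.5, -0.1, 0.4]
width: 0.0855
```

```bash
python3 - <<'E'
from h import *
import pickle
s=read_state();R=s["eef_rot"];print(s["clock"],s["tool_pos"],np.degrees(np.arctan2(R[1,0],R[0,0])),s["contact_force"],s["width"])
c=get_calibration("wrist");p,d=capture("wrist");cv2.imwrite("pics/w3.png",p[:,:,::-1]);pickle.dump(c,open("pics/w3.pkl","wb"))
pt=proj(c,[[.564,.2575,.098]])[0].astype(int);print(pt)
ctr,r,b=top_plate(p,c,(pt[0]-40,pt[1]-40,pt[0]+40,pt[1]+40),"red",.098);print(ctr,r[1],[np.degrees(np.arctan2(*(b[(i+1)%4]-b[i])[::-1])) for i in range(2)])
E
```

```text
5.9 [0.5684 0.2587 0.256 ] 11.005312822636537 [ 0.4976 -0.1111  0.4104] 0.08554765746988167
[311 230]
[0.5631 0.2583 0.098 ] (0.018923688679933548, 0.02327043004333973) [np.float32(-79.24602), np.float32(10.754084)]
```

View pics/w3.png

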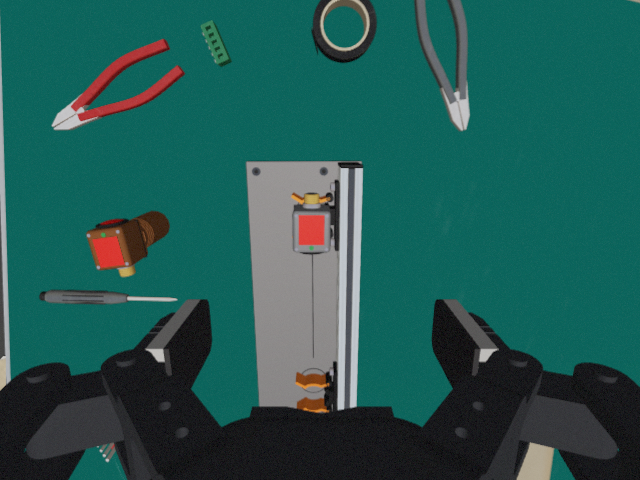

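```bash
python3 - <<'E'
from h import *
import pickle
c=pickle.load(open("pics/w3.pkl","rb"));img=np.ascontiguousarray(cv2.imread("pics/w3.png")[:,:,::-1])
g=cv2.cvtColor(img,cv2.COLOR_RGB2GRAY)
mm=np.zeros(g.shape,np.uint8);cv2.line(mm,(313,256),(313,356),255,9)
p=np.argwhere((mm>0)&(g<115))[:,::-1];w=ray(c,p,.006)[:,:2].astype(np.float32)
vx,vy,x2,y2=cv2.fitLine(w,cv2.DIST_HUBER,0,.01,.01).ravel()
if vy>0: vx,vy=-vx,-vy
d=np.array([vx,vy]);n=np.array([-vy,vx]);t=(w-[x2,y2])@d
print("line",np.degrees(np.arctan2(vy,vx)),"ends",[x2,y2]+t.min()*d,[x2,y2]+t.max()*d,t.max()-t.min())
mid=np.array([x2,y2])+(t.max()+t.min())/2*d
print("mid seat",mid,"left",mid-.1*d,"right",mid+.1*d)
print("emitter along/off",(np.array([.5631,.2583])-mid)@d,(np.array([.5631,.2583])-mid)@n)
pts=[[248,163],[259,400]];
print(ray(c,pts,.006)[:,:2])
cv2.imwrite("pics/w3c.png",cv2.resize(img[340:420,270:370,::-1],(750,600),interpolation=cv2.INTER_CUBIC))
E
```

```text
line -78.728546 ends [0.5713 0.2127] [0.5958 0.0898] 0.12529603
mid seat [0.5836 0.1513] left [0.564  0.2494] right [0.6031 0.0532]
emitter along/off -0.10894972531414018 0.0008486755045765563
[[0.4928 0.291 ]
 [0.5437 0.0218]]
```

View pics/w3c.png

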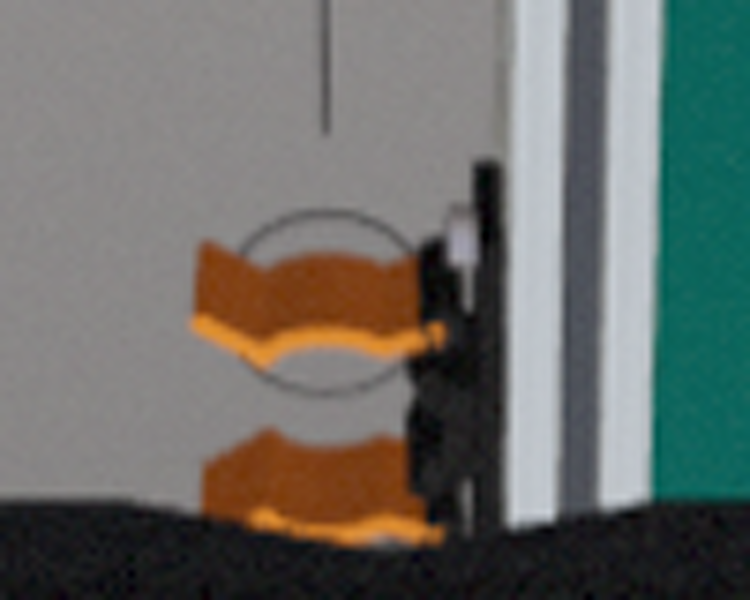

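```bash
python3 - <<'E'
from h import *
import pickle
c=pickle.load(open("pics/w3.pkl","rb"))
print(ray(c,[[313.3,380.4],[313.3,368],[313.3,392.7]],.006))
E
```

```text
[[0.6018 0.0596 0.006 ]
 [0.5987 0.0758 0.006 ]
 [0.6049 0.0431 0.006 ]]
```

Request:
step_arm(
  series=[
    [-0.0005, 0, -0.0412, 0, 0, 0, -1],
    [-0.0005, 0, -0.0412, 0, 0, 0, -1],
    [-0.0005, 0, -0.0412, 0, 0, 0, -1],
    [-0.0005, 0, -0.0412, 0, 0, 0, -1],
    [-0.0005, 0, -0.0412, 0, 0, 0, -1],
    [-0.0005, 0, -0.0412, 0, 0, 0, -1],
    [-0.0005, 0, -0.0412, 0, 0, 0, -1],
    [-0.0005, 0, -0.0412, 0, 0, 0, -1],
    [-0.0005, 0, -0.0412, 0, 0, 0, -1],
    [-0.0005, 0, -0.0412, 0, 0, 0, -1],
  ],
)

```text
clock: 6.95
tool_pos: [0.6377, -0.1491, 0.2451]
eef_rot: [[0.982, -0.003, -0.191], [0.191, 0.001, 0.982], [-0.002, -1.0, 0.002]]
contact_force: [0.4, 1.0, -0.2]
width: 0.0855
```

Request:
step_arm(
  series=[
    [0, 0, 0, 0, -0.1265, 0, -1],
    [0, 0, 0, 0, -0.1265, 0, -1],
    [0, 0, 0, 0, -0.1265, 0, -1],
    [0, 0, 0, 0, -0.1265, 0, -1],
    [0, 0, 0, 0, -0.1265, 0, -1],
    [0, 0, 0, 0, -0.1265, 0, -1],
    [0, 0, 0, 0, -0.1265, 0, -1],
    [0, 0, 0, 0, -0.1265, 0, -1],
    [0, 0, 0, 0, 0, 0, -1],
    [0, 0, 0, 0, 0, 0, -1],
  ],
)

```text
clock: 7.95
tool_pos: [0.6379, -0.1475, 0.2459]
eef_rot: [[0.361, -0.002, -0.933], [0.933, 0.001, 0.361], [0.0, -1.0, 0.002]]
contact_force: [0.2, -0.2, 0.9]
width: 0.0853
```

```bash
python3 - <<'E'
from h import *
import pickle
s=read_state();R=s["eef_rot"];print(s["clock"],s["tool_pos"],R,np.degrees(np.arctan2(R[1,0],R[0,0])),s["joints"])
c=get_calibration("wrist");p,d=capture("wrist");cv2.imwrite("pics/w4.png",p[:,:,::-1]);pickle.dump(c,open("pics/w4.pkl","wb"))
pt=proj(c,[[.6415,-.1467,.092]])[0].astype(int);print(pt)
ctr,r,b=top_plate(p,c,(pt[0]-40,pt[1]-40,pt[0]+40,pt[1]+40),"blue",.092);print(ctr,r[1],[np.degrees(np.arctan2(*(b[(i+1)%4]-b[i])[::-1])) for i in range(2)])
E
```

```text
7.95 [ 0.6379 -0.1475  0.2459] [[ 0.3612 -0.002  -0.9325]
 [ 0.9325  0.0008  0.3611]
 [ 0.0001 -1.      0.0021]] 68.82911536201566 [-0.4001  0.2607  1.5474 -0.      1.3356 -1.6014]
[322 234]
[ 0.6413 -0.1458  0.092 ] (0.019434679299592972, 0.023094836622476578) [np.float32(-20.580654), np.float32(69.419395)]
```

View pics/w4.png

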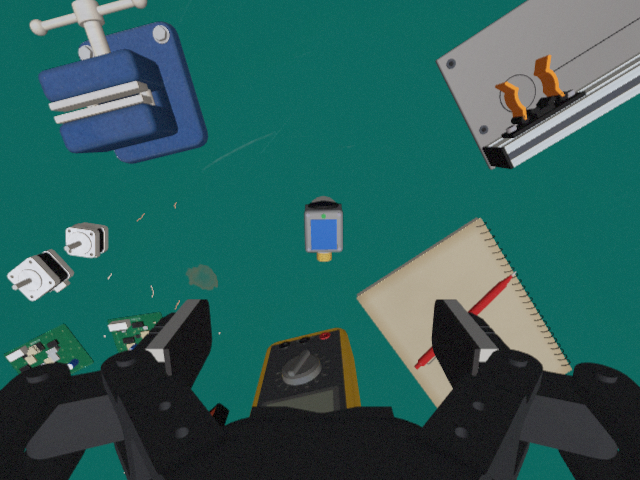

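Wrist view: the receiver's blue top is at (324,235), with the lens up in the image and the stub at (324,257). The meter's top is at (305,370), the vise at (110,90), and the right clip's ring at (518,93). I'll check the meter clearance and refine the seat.

```bash
python3 - <<'E'
from h import *
import pickle
c=pickle.load(open("pics/w4.pkl","rb"))
print("meter near top edge",ray(c,[[273,347],[340,329],[257,405],[357,400]],.165)[:,:2])
img=cv2.imread("pics/w4.png")
cv2.imwrite("pics/w4c.png",cv2.resize(img[0:170,430:640],(740,600),interpolation=cv2.INTER_CUBIC))
print("ring",ray(c,[[518,93]],.006))
t=get_calibration("top");print(ray(t,[[457,145],[499,146],[447,174],[487,176]],.165))
E
```

```text
meter near top edge [[ 0.6802 -0.1949]
 [ 0.6836 -0.1518]
 [ 0.7154 -0.2212]
 [ 0.7353 -0.1593]]
ring [[0.6018 0.0609 0.006 ]]
[[ 0.7919 -0.1643  0.165 ]
 [ 0.7919 -0.2602  0.165 ]
 [ 0.7234 -0.1417  0.165 ]
 [ 0.7211 -0.2325  0.165 ]]
```

View pics/w4c.png

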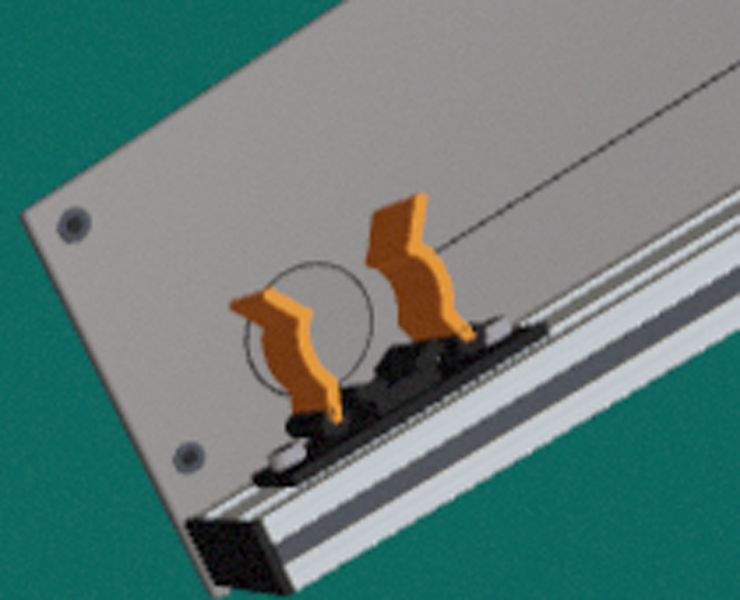

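The meter's front face is at x≈0.76, so it is about 12 cm clear. Grasping the receiver.

Request:
step_arm(
  series=[
    [0.0024, 0.042, -0.0027, 0, -0.009, 0, -1],
    [0, 0.042, 0, 0, 0, 0, -1],
    [0, 0.042, 0, 0, 0, 0, -1],
    [0, 0.03, 0, 0, 0, 0, -1],
    [0, 0.014, 0, 0, 0, 0, -1],
    [0, 0, 0, 0, 0, 0, -1],
    [0, 0, 0, 0, 0, 0, -1],
  ],
  squeeze=60,
)

```text
clock: 8.7
tool_pos: [0.6428, -0.1468, 0.0788]
eef_rot: [[0.351, 0.002, -0.936], [0.936, -0.001, 0.351], [-0.0, -1.0, -0.002]]
contact_force: [-0.2, -0.0, 0.5]
width: 0.0854
```

Request:
step_arm(
  series=[
    [0, 0, 0, 0, 0, 0, 1],
    [0, 0, 0, 0, 0, 0, 1],
    [0, 0, 0, 0, 0, 0, 1],
    [0, 0, 0, 0, 0, 0, 1],
    [0, 0, 0, 0, 0, 0, 1],
    [0, 0, 0, 0, 0, 0, 1],
    [0, 0, 0, 0, 0, 0, 1],
  ],
)

```text
clock: 9.4
tool_pos: [0.6423, -0.1466, 0.0782]
eef_rot: [[0.35, 0.001, -0.937], [0.937, -0.001, 0.35], [-0.0, -1.0, -0.001]]
contact_force: [-0.7, -0.4, 6.0]
width: 0.0295
```

```bash
python3 - <<'E'
from h import *
s=read_state();R=s["eef_rot"];print(s["clock"],s["tool_pos"],np.degrees(np.arctan2(R[1,0],R[0,0])),s["contact_force"],s["width"])
p,d=capture("wrist");cv2.imwrite("pics/w5.png",p[:,:,::-1])
E
```

```text
9.4 [ 0.6423 -0.1466  0.0782] 69.49647354605003 [-0.7455 -0.4352  5.9862] 0.029517413239715067
```

View pics/w5.png

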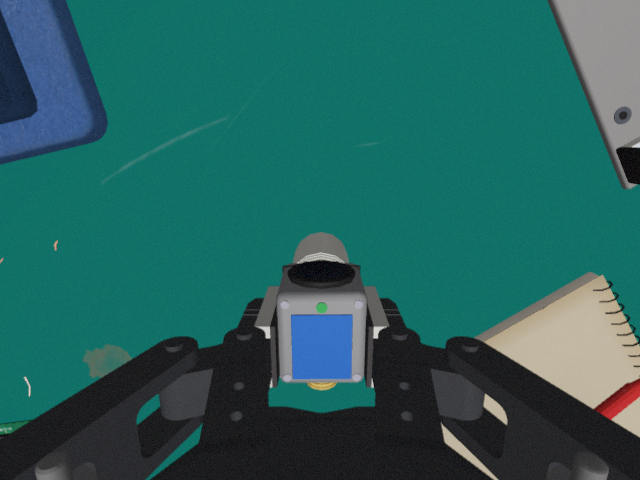

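Request:
step_arm(
  series=[
    [0, -0.02, 0, 0, 0, 0, 1],
    [0, -0.04, 0, 0, 0, 0, 1],
    [0, -0.04, 0, 0, 0, 0, 1],
    [0, -0.02, 0, 0, 0, 0, 1],
    [0.0251, 0, 0.0261, 0, 0, 0, 1],
    [0.0251, 0, 0.0261, 0, 0, 0, 1],
    [0.0251, 0, 0.0261, 0, 0, 0, 1],
    [0.0251, 0, 0.0261, 0, 0, 0, 1],
    [0.0251, 0, 0.0261, 0, 0, 0, 1],
    [0.0251, 0, 0.0261, 0, 0, 0, 1],
  ],
)

```text
clock: 10.45
tool_pos: [0.5463, 0.0508, 0.1962]
eef_rot: [[0.35, -0.002, -0.937], [0.937, 0.0, 0.35], [-0.0, -1.0, 0.002]]
contact_force: [1.2, 0.5, -0.7]
width: 0.0294
```

Request:
step_arm(
  series=[
    [0, 0, 0, 0, 0.1272, 0, 1],
    [0, 0, 0, 0, 0.1272, 0, 1],
    [0, 0, 0, 0, 0.1272, 0, 1],
    [0, 0, 0, 0, 0.1272, 0, 1],
    [0, 0, 0, 0, 0.1272, 0, 1],
    [0, 0, 0, 0, 0.1272, 0, 1],
    [0, 0, 0, 0, 0.1272, 0, 1],
    [0, 0, 0, 0, 0.1272, 0, 1],
    [0, 0, 0, 0, 0, 0, 1],
    [0, 0, 0, 0, 0, 0, 1],
  ],
)

```text
clock: 11.45
tool_pos: [0.5474, 0.0496, 0.1966]
eef_rot: [[0.98, -0.001, -0.197], [0.197, 0.0, 0.98], [-0.001, -1.0, 0.0]]
contact_force: [1.1, 0.8, -1.7]
width: 0.0292
```

```bash
python3 - <<'E'
from h import *
import pickle
s=read_state();R=s["eef_rot"];print(s["clock"],s["tool_pos"],R,np.degrees(np.arctan2(R[1,0],R[0,0])),s["contact_force"],s["width"])
c=get_calibration("wrist");p,d=capture("wrist");cv2.imwrite("pics/w6.png",p[:,:,::-1]);pickle.dump(c,open("pics/w6.pkl","wb"))
p,d=capture("scene");cv2.imwrite("pics/s6.png",cv2.resize(p[150:310,230:440,::-1],(788,600),interpolation=cv2.INTER_CUBIC))
E
```

```text
11.45 [0.5474 0.0496 0.1966] [[ 0.9805 -0.0012 -0.1967]
 [ 0.1967  0.0002  0.9805]
 [-0.0012 -1.      0.0004]] 11.34234452040948 [ 1.1458  0.7841 -1.7128] 0.029180959108548805
```

View pics/w6.png

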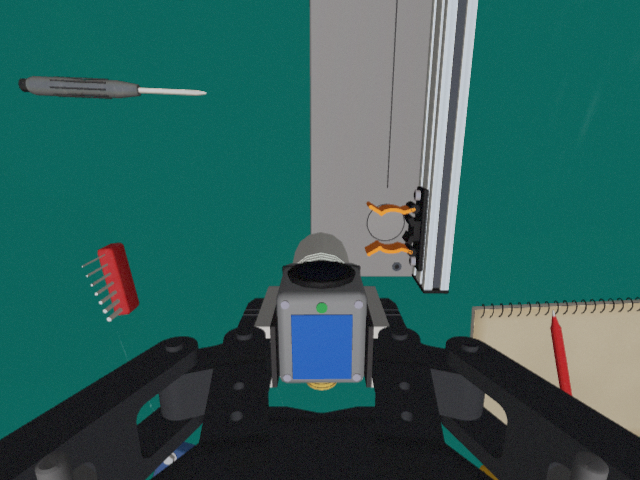

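View pics/s6.png

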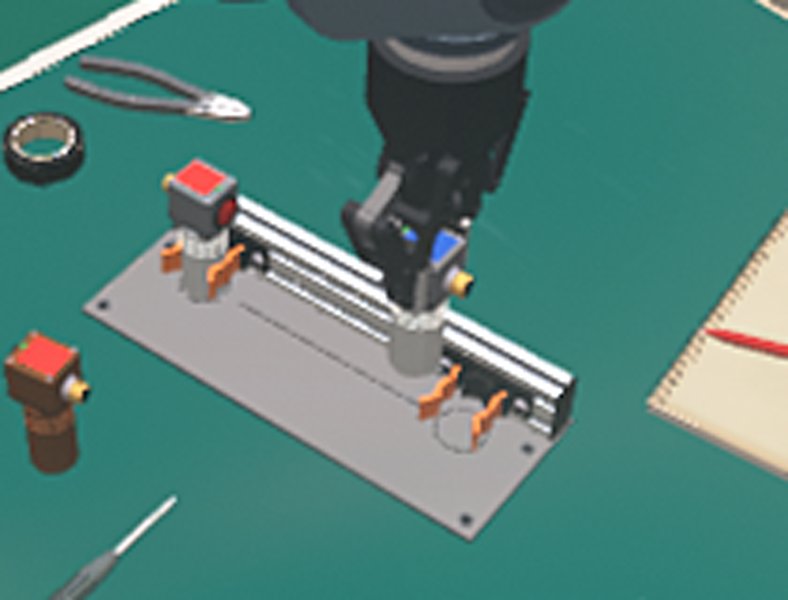

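The receiver is held upright in front of the right clip, with its lens toward the emitter. In the wrist view the ring is at (386,222) and the blue top at (322,347). I'll measure the relative offset in this one view.

```bash
python3 - <<'E'
from h import *
import pickle
c=pickle.load(open("pics/w6.pkl","rb"));img=np.ascontiguousarray(cv2.imread("pics/w6.png")[:,:,::-1])
tp=np.array([.5474,.0496,.1966]);zt=tp[2]-.0782+.092
ctr,r,b=top_plate(img,c,(280,305,365,390),"blue",zt);print("recv",ctr,r[1],[np.degrees(np.arctan2(*(b[(i+1)%4]-b[i])[::-1])) for i in range(2)])
g=cv2.cvtColor(img,cv2.COLOR_RGB2GRAY)
# ring: visible between jaws
cv2.imwrite("pics/w6c.png",cv2.resize(img[180:280,340:440,::-1],(600,600),interpolation=cv2.INTER_CUBIC))
mm=np.zeros(g.shape,np.uint8);cv2.line(mm,(396,5),(388,184),255,9)
p=np.argwhere((mm>0)&(g<110))[:,::-1];w=ray(c,p,.006)[:,:2].astype(np.float32)
vx,vy,x2,y2=cv2.fitLine(w,cv2.DIST_HUBER,0,.01,.01).ravel();print("line",np.degrees(np.arctan2(vy,vx)),x2,y2)
seat=ray(c,[[386,222]],.006)[0];print("ring",seat)
th=np.radians(11.25);ex=np.array([np.cos(th),np.sin(th)]);ey=np.array([-ex[1],ex[0]])
print("seat-recv in rail",(seat-ctr)[:2]@ex,(seat-ctr)[:2]@ey,"line x off",(np.array([x2,y2])-ctr[:2])@ex)
E
```

```text
recv [0.5474 0.0514 0.2104] (0.019956406205892563, 0.023655014112591743) [np.float32(-78.62317), np.float32(11.376877)]
line -78.91734 0.58195955 0.1616554
ring [0.6026 0.0601 0.006 ]
seat-recv in rail 0.05577889615069593 -0.0022456538999077514 line x off 0.05535778418763085
```

View pics/w6c.png

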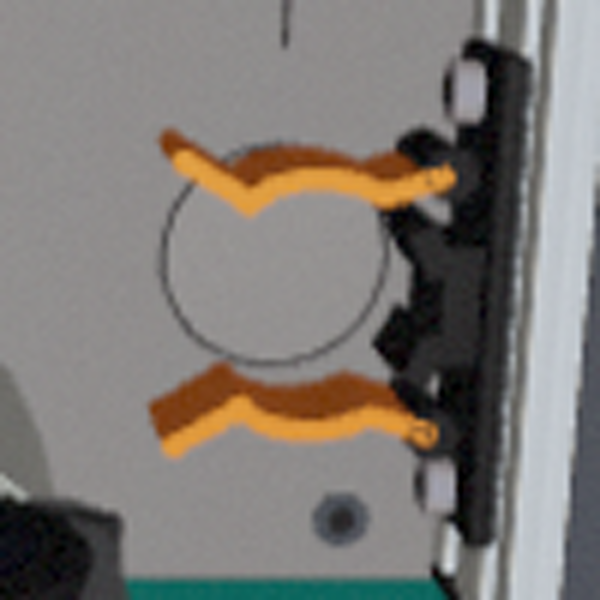

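Request:
step_arm(
  series=[
    [0, 0.035, -0.0015, 0, 0, 0, 1],
    [0, 0.035, 0, 0, 0, 0, 1],
    [0, 0.027, 0, 0, 0, 0, 1],
    [0, 0.01, 0, 0, 0, 0, 1],
    [0, 0.004, 0, 0, 0, 0, 1],
    [0, 0, 0, 0, 0, 0, 1],
    [0, 0, 0, 0, 0, 0, 1],
  ],
  squeeze=80,
)

```text
clock: 12.25
tool_pos: [0.5494, 0.048, 0.088]
eef_rot: [[0.981, 0.003, -0.194], [0.194, -0.0, 0.981], [0.003, -1.0, -0.001]]
contact_force: [0.7, -0.7, -0.8]
width: 0.0294
```

```bash
python3 - <<'E'
from h import *
s=read_state();print(s["clock"],s["tool_pos"],s["contact_force"],s["width"])
p,d=capture("scene");cv2.imwrite("pics/s7.png",cv2.resize(p[180:300,280:430,::-1],(750,600),interpolation=cv2.INTER_CUBIC))
E
```

```text
12.25 [0.5494 0.048  0.088 ] [ 0.6679 -0.6563 -0.802 ] 0.029380075407897034
```

View pics/s7.png

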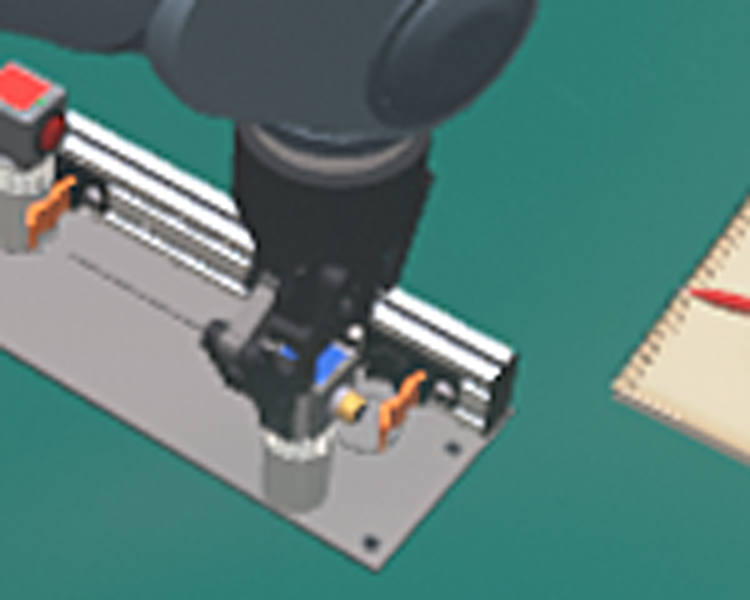

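Request:
step_arm(
  series=[
    [0.008, 0.001, 0, 0, 0, 0, 1],
    [0.008, 0.001, 0, 0, 0, 0, 1],
    [0.006, 0, 0, 0, 0, 0, 1],
    [0.005, 0, 0, 0, 0, 0, 1],
    [0.003, 0, 0, 0, 0, 0, 1],
    [0, 0, 0, 0, 0, 0, 1],
  ],
)

```text
clock: 12.9
tool_pos: [0.578, 0.0539, 0.0843]
eef_rot: [[0.981, 0.0, -0.194], [0.194, -0.0, 0.981], [0.0, -1.0, -0.0]]
contact_force: [-0.1, -0.3, 0.3]
width: 0.0291
```

Request:
step_arm(
  series=[
    [0.003, 0, 0, 0, 0, 0, 1],
    [0.003, 0, 0, 0, 0, 0, 1],
    [0.003, 0, 0, 0, 0, 0, 1],
  ],
)

```text
clock: 13.2
tool_pos: [0.5836, 0.0548, 0.0843]
eef_rot: [[0.981, -0.01, -0.196], [0.196, -0.002, 0.981], [-0.01, -1.0, -0.0]]
contact_force: [-16.6, -5.4, 14.7]
width: 0.0289
```

Request:
step_arm(
  series=[
    [0.002, -0.001, 0, 0, 0, 0, 1],
    [0.003, -0.0005, 0, 0, 0, 0, 1],
    [0.003, 0, 0, 0, 0, 0, 1],
  ],
)

```text
clock: 13.5
tool_pos: [0.5921, 0.0564, 0.0845]
eef_rot: [[0.981, -0.006, -0.195], [0.195, -0.002, 0.981], [-0.006, -1.0, -0.001]]
contact_force: [-3.8, -2.8, -1.9]
width: 0.0286
```

Request:
step_arm(
  series=[
    [0.003, 0, 0, 0, 0, 0, 1],
    [0.003, 0, 0, 0, 0, 0, 1],
  ],
)

```text
clock: 13.7
tool_pos: [0.6, 0.0577, 0.0853]
eef_rot: [[0.981, -0.0, -0.194], [0.194, -0.001, 0.981], [-0.001, -1.0, -0.001]]
contact_force: [1.6, -3.9, -1.6]
width: 0.0291
```

Request:
step_arm(
  series=[
    [0.002, 0, 0, 0, 0, 0, 1],
    [0.001, 0, 0, 0, 0, 0, 1],
    [0, 0, 0, 0, 0, 0, 1],
  ],
)

```text
clock: 14.0
tool_pos: [0.6019, 0.058, 0.0857]
eef_rot: [[0.981, -0.005, -0.195], [0.195, -0.002, 0.981], [-0.005, -1.0, -0.001]]
contact_force: [-7.3, -6.1, 2.9]
width: 0.0288
```

```bash
python3 - <<'E'
from h import *
import pickle
s=read_state();print(s["clock"],s["tool_pos"],s["contact_force"],s["torque"],s["width"])
c=get_calibration("wrist");p,d=capture("wrist");cv2.imwrite("pics/w8.png",p[:,:,::-1]);pickle.dump(c,open("pics/w8.pkl","wb"))
E
```

```text
14.0 [0.6019 0.058  0.0857] [-7.2624 -6.1332  2.8699] [-1.3587  1.3128  0.0874] 0.028793688982734385
```

View pics/w8.png

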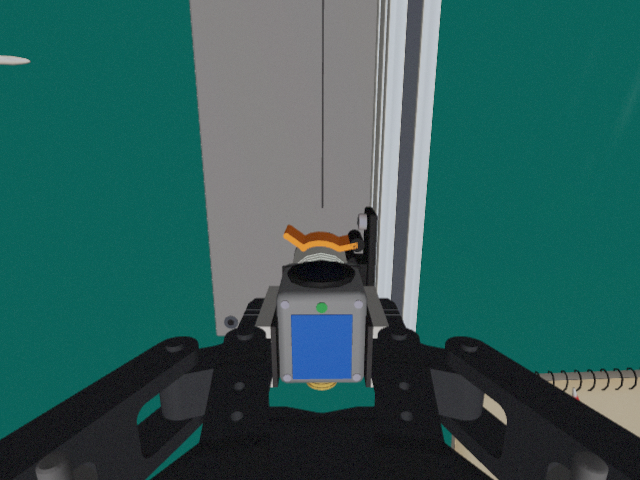

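Request:
step_arm(
  series=[
    [0.001, 0, -0.0007, 0, 0, 0, 1],
    [0.001, 0, 0, 0, 0, 0, 1],
    [0, 0, 0, 0, 0, 0, 1],
  ],
)

```text
clock: 14.35
tool_pos: [0.6026, 0.0575, 0.0853]
eef_rot: [[0.981, -0.009, -0.195], [0.195, -0.003, 0.981], [-0.009, -1.0, -0.001]]
contact_force: [-10.9, -9.2, 6.3]
width: 0.029
```

Request:
step_arm(
  series=[
    [-0.001, 0.001, 0, 0, 0, 0, 1],
    [0, 0.001, 0, 0, 0, 0, 1],
    [0, 0.001, 0, 0, 0, 0, 1],
    [0, 0, 0, 0, 0, 0, 1],
  ],
)

```text
clock: 14.75
tool_pos: [0.6027, 0.0571, 0.0843]
eef_rot: [[0.981, -0.006, -0.195], [0.195, -0.003, 0.981], [-0.007, -1.0, -0.002]]
contact_force: [-12.3, -7.8, 14.7]
width: 0.029
```

Request:
step_arm(
  series=[
    [0, 0, 0, 0, 0, 0, 0.3],
    [0, 0, 0, 0, 0, 0, 0.0],
    [0, 0, 0, 0, 0, 0, -1],
    [0, 0, 0, 0, 0, 0, -1],
    [0, 0, 0, 0, 0, 0, -1],
    [0, -0.02, 0, 0, 0, 0, -1],
    [0, -0.045, 0, 0, 0, 0, -1],
    [0, -0.045, 0, 0, 0, 0, -1],
    [0, -0.045, 0, 0, 0, 0, -1],
    [0, 0, 0, 0, 0, 0, -1],
  ],
)

```text
clock: 15.75
tool_pos: [0.6082, 0.0584, 0.2464]
eef_rot: [[0.981, 0.015, -0.194], [0.194, -0.001, 0.981], [0.014, -1.0, -0.004]]
contact_force: [0.9, -0.2, 1.0]
width: 0.0855
```

Request:
step_arm(
  series=[
    [0, 0, -0.03, 0, 0, 0, -1],
    [0, 0, -0.03, 0, 0, 0, -1],
    [0, 0, 0, 0, 0, 0, -1],
    [0, 0, 0, 0, 0, 0, -1],
  ],
)

```text
clock: 16.15
tool_pos: [0.6157, -0.0005, 0.2372]
eef_rot: [[0.981, -0.001, -0.193], [0.193, 0.001, 0.981], [-0.001, -1.0, 0.001]]
contact_force: [-1.1, -0.0, -0.6]
width: 0.0854
```

```bash
cat > chk.py <<'E'
from h import *
import pickle,sys
k=sys.argv[1]
s=read_state();print(s["clock"],s["tool_pos"],s["contact_force"],s["width"])
c=get_calibration("wrist");p,d=capture("wrist");cv2.imwrite(f"pics/w{k}.png",p[:,:,::-1]);pickle.dump(c,open(f"pics/w{k}.pkl","wb"))
for nm,X,col in(("emit",[.5635,.258,.098],"red"),("recv",[.602,.061,.098],"blue")):
    pt=proj(c,[X])[0].astype(int)
    try:
        ctr,r,b=top_plate(p,c,(pt[0]-40,pt[1]-40,pt[0]+40,pt[1]+40),col,.098);print(nm,pt,ctr,r[1],[np.degrees(np.arctan2(*(b[(i+1)%4]-b[i])[::-1])) for i in range(2)])
    except Exception as e: print(nm,pt,e)
p,d=capture("scene");cv2.imwrite(f"pics/s{k}.png",cv2.resize(p[160:300,245:420,::-1],(750,600),interpolation=cv2.INTER_CUBIC))
E
python3 chk.py 9
```

```text
16.15 [ 0.6157 -0.0005  0.2372] [-1.0952 -0.0274 -0.646 ] 0.08540631466962767
emit [ 318 -233] list index out of range
recv [318 147] [0.6029 0.0582 0.098 ] (0.01948470249772072, 0.022795848548412323) [np.float32(-78.87071), np.float32(11.129382)]
```

View pics/w9.png

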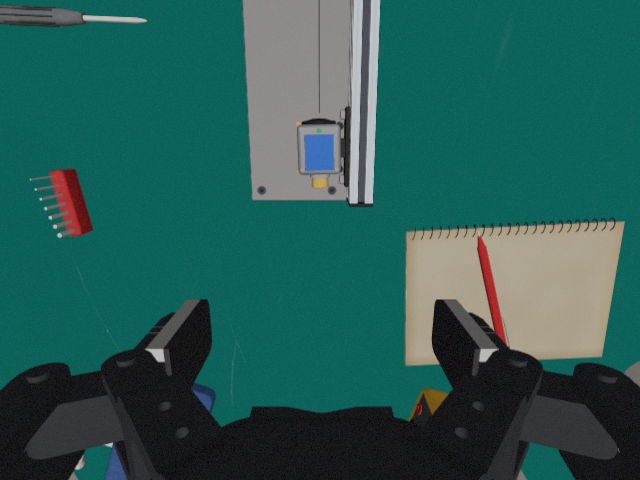

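View pics/s9.png

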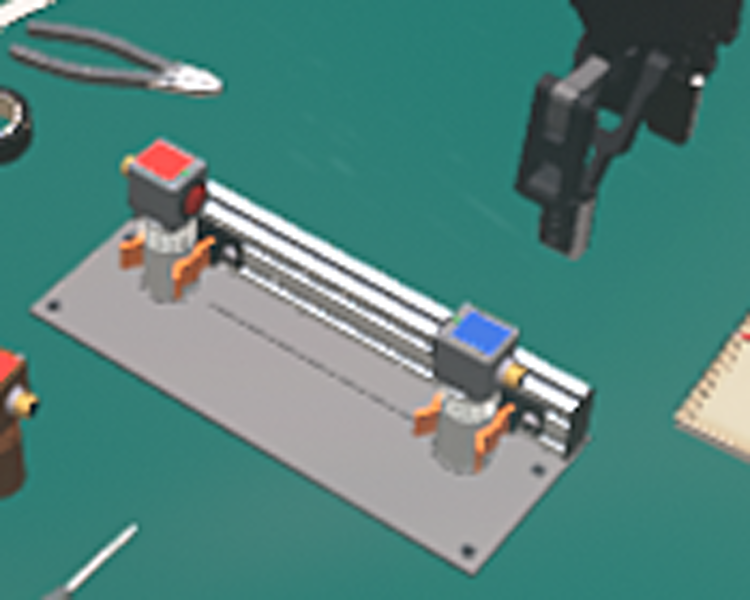

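```bash
python3 - <<'E'
from h import *
th=np.radians(11.25);ex=np.array([np.cos(th),np.sin(th)]);ey=np.array([-ex[1],ex[0]])
for n in ("top","scene"):
    p,d=capture(n);c=get_calibration(n);cv2.imwrite(f"pics/{n}9.png",p[:,:,::-1]);C=[]
    for nm,X,col in(("emit",[.5635,.258,.098],"red"),("recv",[.602,.060,.098],"blue")):
        pt=proj(c,[X])[0].astype(int)
        ctr,r,b=top_plate(p,c,(pt[0]-14,pt[1]-14,pt[0]+15,pt[1]+15),col,.098);C.append(ctr)
        q=proj(c,[ctr])[0].astype(int);z=d[q[1]-1:q[1]+2,q[0]-1:q[0]+2];zz=np.median(z)
        W=c["pose"]@np.r_[(q[0]-c["cx"])/c["fx"]*zz,(q[1]-c["cy"])/c["fy"]*zz,zz,1]
        print(n,nm,ctr[:2],r[1],[np.degrees(np.arctan2(*(b[(i+1)%4]-b[i])[::-1])) for i in range(2)],"depth z",W[2])
    e=(C[1]-C[0])[:2];print("sep rail",e@ex,e@ey)
E
```

```text
top emit [0.5641 0.258 ] (0.019180452451109886, 0.02151760272681713) [np.float32(-87.730774), np.float32(2.2693624)] depth z 0.09910970875725433
top recv [0.6037 0.0597] (0.017995188012719154, 0.0201596450060606) [np.float32(-77.48591), np.float32(12.513984)] depth z 0.09930845280524903
sep rail 0.00020660282191859532 -0.20227085615308898
scene emit [0.5633 0.2571] (0.018800906836986542, 0.023346899077296257) [np.float32(-76.52189), np.float32(13.478142)] depth z 0.09744299859546535
scene recv [0.603  0.0576] (0.01840723119676113, 0.02178836241364479) [np.float32(-80.63424), np.float32(9.365588)] depth z 0.09837487690640156
sep rail 3.7578382417705106e-05 -0.2034175200266732
```

```bash
python3 - <<'E'
import cv2,numpy as np
t=cv2.imread("pics/top9.png");cv2.imwrite("pics/t9c.png",cv2.resize(t[195:285,240:390],(800,480),interpolation=cv2.INTER_CUBIC))
w=cv2.imread("pics/w9.png");cv2.imwrite("pics/w9c.png",cv2.resize(w[90:210,260:380],(600,600),interpolation=cv2.INTER_CUBIC))
E
```

```text
(no output)
```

View pics/t9c.png

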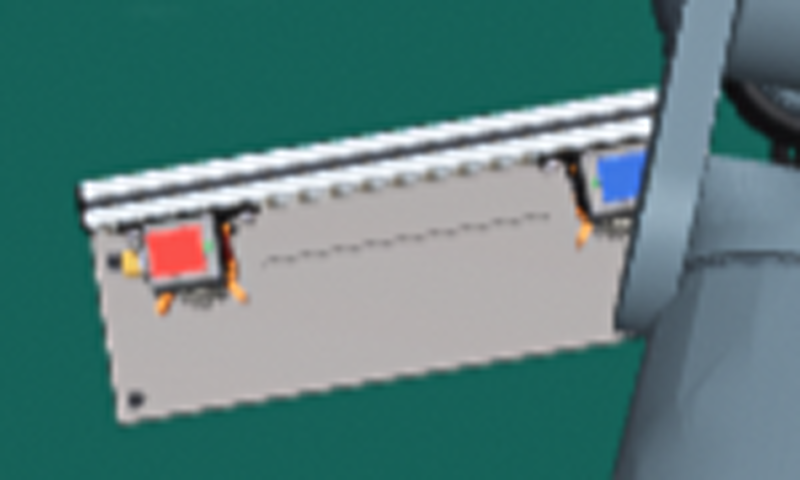

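View pics/w9c.png

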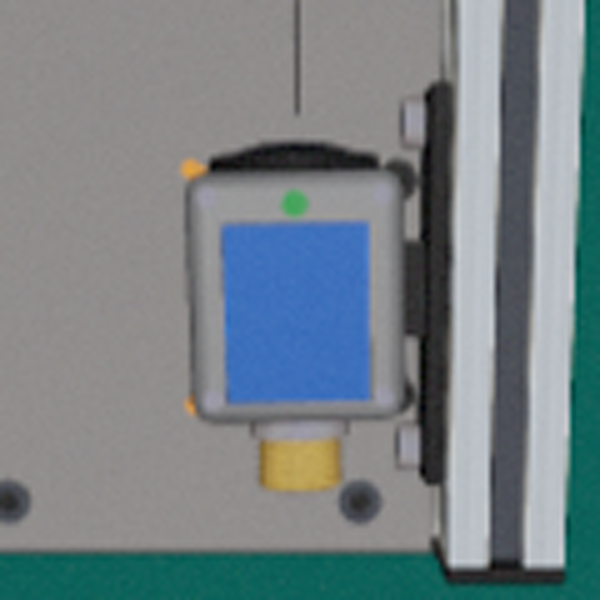

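The blue and red plates sit about 2.5 mm toward the stub from the head's centre: in the crop, the head centre is at row 292 and the plate centre at row 312. Correcting for that, the receiver axis is at about (0.603, 0.061), against a ring seat of (0.602, 0.060–0.061). The sensor separation is then about 198 mm, against 200 nominal. Tops read z 0.098–0.099 by depth, except 0.0974 for the emitter in the scene view. Wrist yaw readings agree with the rail within 0.5°, and the gripper is clear.

```bash
python3 -c "
from rig import *
print(read_state()['clock']);print(finish_job())"
```

```text
16.35
the job is handed in; nothing more can be done
None
```

I turned the emitter about 39° in its clip so that it looks along the rail. Then I pressed the receiver into the right clip and released it. The job was handed in at 16.35 s with the gripper open and clear; no verdict was reported.

**Snap:** the push force peaked at about 17 N, dropped off as the receiver went in, and then rose to 11–12 N against the cradle.

**Last checks:**

| Check | Result |
|---|---|
| Receiver yaw, wrist view | within 0.1° of the rail |
| Emitter yaw, wrist view | within 0.5° of the rail (measured before the receiver was fitted) |
| Receiver axis to seat | about 1 mm |
| Emitter axis | moved less than 1 mm when turned |
| Height of the sensor tops (0.098 m expected when on the plate) | 0.097–0.099 m by depth |
| Tools and other things | seen in place in the views I took; positions not re-measured |

**Disagreements and limits:**
- **Separation:** the coloured top plates came out 202–203 mm apart, not 200. I put this down to the plates sitting about 2.5 mm toward the stub; with that correction the sensors are about 198 mm apart.
- **Fixed-camera yaw:** the scene and top views gave scattered yaw readings. The top view was off by as much as 9° for the emitter, where the search window cut off the plate, and the arm partly hid the receiver. I relied on the wrist camera instead.
- **Tilt:** I did not measure it directly. I judged it from the head's position over the seat and from the pictures.
- **Sideways force:** a force of 6–9 N remained on the gripper before release. I did not explain it, and no shift showed afterwards.

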